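# Hold a vee anvil over the non-contact sensing head

### The arm

A 6-joint arm with a two-finger parallel gripper is mounted at the origin on a cart in front of the work surface, level with it; the furniture and walls round the work are solid. World frame = base frame: x ahead of the robot, y to its left, z up, the work surface at z = 0. Lengths are in mm, angles in rad, forces in N, time in s.
With the tool pointing down it reaches from about 325 to 900 mm from the base axis. Payload 3.5 kg.
Tool frame: the origin (TCP) lies on the centre line of the jaws, within the pads' length; the fingertips stand 11 mm ahead of it and the grasp point (between the pads) lies 8 mm behind it (r.finger_overhang is the distance from the TCP to the fingertips, in mm); z points along the fingers, y is the line along which they close (so a half turn about z gives the same grasp; the last joint's range is limited). The gripper opens to 85 mm and grips with 20 to 120 N. Pads are 22 mm wide; open, the fingers measure 114 mm over their backs; the gripper's body (76 mm by 85 mm) begins 54 mm behind the grasp point. The pads swing forward as they close: fully open they stand 13 mm farther back than shut.
Start: joints at [1.185, 0.276, -0.026, 1.268, 0, 1.467], TCP at [174.41, 600.169, 242.313] pointing down, gripper open.
Joint ranges: [-3.12, 3.12], [-0.85, 1.88], [-1.08, 1.24], [-1.95, 2.15], [-1.57, 1.53], [-3.14, 3.14]. Speed limits (rad/s): [2.57, 2.57, 3.14, 3.14, 3.14, 3.14].

### API

Orientations are given as a rotation vector (axis times angle).
In Python, from bench import observe, read_camera, camera_info, r gives the robot as it stands. The module is installed in compiled form; this text tells all that it offers.
- The arm moves only by the tool drive_tool, never from a script. Its argument "commands" is a list of rows, each a list of 6 numbers: the shift along the tool's x, y, z in mm, then the turn, a rotation vector about the tool's x, y, z in degrees. In form: [[tx, ty, tz, rx, ry, rz], ...]. A call has 1 to 10 rows; each row is the pose to reach, as a shift and turn from the pose commanded when the call began, along the tool's axes at that moment; what a row does not reach only later rows make up. A row lasts 1/12 s, in which the tool goes at most 41.7 mm and 7.16 degrees, less where a joint would pass 70% of its speed; a pose out of reach is approached as far as the arm can. A call with a gripper value outside its range is refused whole. "jaw" is the finger opening in mm, from 0 to 85.4, set as the call begins (left out, the last holds). The fingers move at their own pace and stop on an object; "grip_force" is the grip in N (left out, the last holds). Time passes only in rows, so rows that repeat a pose let the fingers close. It gives the time, the measured TCP pose, the force, the opening and the grip force at its end, in the units of the state.
- observe(): the state, without advancing time (a new reading comes with each control period).
- read_camera(name): name is "side" or "top" or "wrist"; returns the picture (400x640x3 uint8, red, green, blue); there is no depth.
- camera_info(name): a dict with "vertical_fov" (degrees; the focal length in pixels is half the picture's height over the tangent of half this angle, whatever the lens; pixels are square), "cx", "cy" (the principal point, pixels), "k1" (the pictures are not rectified: a ray, as slopes to the right and down, at radius r is drawn at 1 + k1 r^2 times it, then the intrinsics apply), "R" (3x3) and "t" (3): a world point X has camera coordinates R X + t; the wrist camera has in their place "tool_from_camera" (4x4, takes a point from camera to tool coordinates, whose origin is the TCP and whose axes are the flange's). Camera axes: x right, y down, z forward; pixel columns grow to the right and rows downward; lengths in mm; the calibration is good to about 2 mm. A picture is of the moment at which its call begins: read the wrist's pose just before it. camera_info takes no time and is no camera call.
- r.close_job(): hands the job in; it is judged then, once.
The state is a dict: "time": time; "q": joint angles; "dq": joint speeds; "joint_torque": joint torques, N m; "eef_pos": TCP position; "ee_rot": TCP orientation; "contact_force": force on the tool from outside, world axes, zero at the start; "moment": the same for the moment, N m; "width": finger opening in mm; "finger_force": force on a finger pad.
Only numpy, scipy, OpenCV 4.12 (cv2) and the standard library are available. Lean on these libraries where they do the work, as an engineer would, in place of code of your own. Each camera call takes 0.05 s, during which the arm holds its last target. There are 200 camera calls.

### The job

Pick up the steel vee anvil, lift it over the guard rail of the sensing station and hold it about 1 cm above the middle of the black sensing window, level and with its groove in line with the yellow line, for a non-contact reading. Touch neither the station nor its rail, leave the other things on the bench where they stand, and finish still holding the anvil there, motionless.

Things in the scene. Friction and masses are not known exactly. Their poses are not given: they have to be found in the camera images.
- vee_anvil: the thing to hold: bare steel vee block, 40 x 40 mm in plan and 30 mm tall, about 0.28 kg, loose, standing on the bench with its V groove up. Origin: centre of its underside; z up; x runs along the groove. The groove opens across y at the top; the two faces at y = +20 and -20 mm are flat, upright and parallel to the groove (40 mm apart) and can be gripped over their full height. Turned by half a turn it is the same.
- station: sensing station, fixed to the bench: grey base plate 150 x 150 x 8 mm, in its middle a blue head 64 x 64 mm with a black square window on top (40 mm above the bench). A steel guard rail (8 mm thick, centre line a 138 mm square, top 62 mm above the bench) on four corner posts runs all round it. Origin: centre of the underside; z up; x along the yellow line.
- window (a point): centre of the upper face of the black window (48 x 48 mm), 40 mm above the bench; x along the yellow line on it, z up. Right of the work stands a tall fixed tester, 0.8 m high (front x = 0.44, y from -0.23 to 0.03: white body, black hand ring at mid height, dial case hanging over the front at 0.55 m): keep the whole arm out of its space when swinging across from the right.
- steel_bar: bystander: upright brown round bar end, 32 mm across, 48 mm tall, loose; origin: centre of its underside
- specimen: bystander: cream resin specimen puck, 30 mm across, 20 mm tall, loose; origin: centre of its underside
- square_block: bystander: flat square steel block, 50 x 50 x 10 mm, loose; origin: centre of its underside
Not all that is in view belongs to the job. What is shaped like the vee_anvil but blue or pink is not meant.

How it is judged:
By the outcome, as a careful person would: the job done as asked, in the order asked, and still so for the second after the job is handed in, while the arm keeps its last pose, push and grip.
It also fails if it takes over 48 s, if anything falls off the work surface, if the arm or the gripper's body presses on something with over 40 N, if the wrist force passes 120 N, or if a joint passes its speed limit or range.

## Working session

There is one attempt and no reset: what is moved stays moved. The work goes in short steps, Python scripts to look and compute and a tool call to move; the robot and the scene stay as the last step left them, time stands still between calls to the robot, and variables do not carry over. Pictures are saved under pics/ and viewed, at most 12 in all, crops included, and the job is handed in when it is done.

Besides the shell and the picture viewer there is one more tool, called in YAML: its name, and indented under it one key for each argument. drive_tool: Moves the arm, as the interface text tells. Its arguments: {"type":"object","properties":{"commands":{"type":"array"},"jaw":{"type":"number"},"grip_force":{"type":"number"}},"required":["commands"]}

```bash
mkdir -p pics; cat > h.py <<'E'
import numpy as np, cv2
from scipy.spatial.transform import Rotation as Ro
from bench import observe, read_camera, camera_info, r
def snap(n,f):
    im=read_camera(n); cv2.imwrite('pics/'+f,im[:,:,::-1]); return im
def K(n):
    c=camera_info(n); f=200/np.tan(np.radians(c['vertical_fov'])/2)
    return c,f
def cam(n,st=None):
    c,f=K(n)
    if n=='wrist':
        T=np.eye(4); T[:3,:3]=Ro.from_rotvec(st['ee_rot']).as_matrix(); T[:3,3]=st['eef_pos']
        M=T@np.array(c['tool_from_camera']); R=M[:3,:3].T; t=-R@M[:3,3]
    else: R=np.array(c['R']); t=np.array(c['t'])
    return c,f,R,t
def unproj(n,uv,z,st=None):
    c,f,R,t=cam(n,st); uv=np.atleast_2d(uv).astype(float)
    d=(uv-[c['cx'],c['cy']])/f; s=d.copy()
    for _ in range(20): s=d/(1+c['k1']*(s**2).sum(1,keepdims=True))
    ray=np.c_[s,np.ones(len(s))]@R; C=-R.T@t
    k=(np.atleast_1d(z)-C[2])/ray[:,2]
    return C+ray*k[:,None]
def proj(n,X,st=None):
    c,f,R,t=cam(n,st); P=np.atleast_2d(X)@R.T+t; s=P[:,:2]/P[:,2:]
    return s*(1+c['k1']*(s**2).sum(1,keepdims=True))*f+[c['cx'],c['cy']]
E
python3 - <<'E'
from h import *
s=observe(); print(s)
for n in('top','side','wrist'): snap(n,n+'0.png'); print(camera_info(n))
E
```

```text
{'time': 0.0, 'q': array([ 1.18457440e+00,  2.77132450e-01, -2.79098586e-02,  1.26797805e+00,
        5.59661805e-06,  1.46742111e+00]), 'dq': array([-2.28463726e-03, -4.32359784e-04,  5.01590621e-04, -7.73364325e-04,
        5.56388170e-04, -9.15710419e-05]), 'joint_torque': array([-1.17795174e-03, -4.45512414e+01,  2.95200437e+01,  1.64077152e-02,
       -6.53467578e-05,  5.75519920e-06]), 'eef_pos': array([174.13732984, 599.46092441, 241.14634908]), 'ee_rot': array([-0.44273804, -3.10968735,  0.00338662]), 'contact_force': array([ 0.54046559, -0.59018143,  0.05924302]), 'moment': array([ 0.02631343, -0.00891631, -0.00554771]), 'finger_force': 0.0, 'width': 85.63516895211446}
{'vertical_fov': 48.05934211148049, 'cx': 309.64967128154865, 'cy': 204.19106270263492, 'k1': -0.030948242182298503, 'R': array([[ 0.0014482 , -0.99986293,  0.01649323],
       [-0.98622597, -0.004156  , -0.16535133],
       [ 0.16539721, -0.01602659, -0.98609681]]), 't': array([235.02986008, 533.28987655, 843.64911474])}
{'vertical_fov': 46.487258685361546, 'cx': 322.16347981874753, 'cy': 191.13470606846914, 'k1': 0.03853429701942626, 'R': array([[-0.29282998,  0.9560732 , -0.01321495],
       [ 0.80312423,  0.23843698, -0.54602132],
       [-0.51888542, -0.17050466, -0.83766705]]), 't': array([ -72.80457426, -412.1929001 , 1241.42511161])}
{'vertical_fov': 65.30723108744233, 'cx': 318.7141393885512, 'cy': 199.38819611244537, 'k1': -0.016127484904988415, 'tool_from_camera': array([[-8.16058270e-05, -9.54896587e-01, -2.96938548e-01,
         7.52262605e+01],
       [ 9.99999913e-01, -1.99365983e-04,  3.66298272e-04,
        -1.69156529e+00],
       [-4.08976416e-04, -2.96938492e-01,  9.54896520e-01,
        -1.32941559e+02],
       [ 0.00000000e+00,  0.00000000e+00,  0.00000000e+00,
         1.00000000e+00]])}
```

View pics/top0.png

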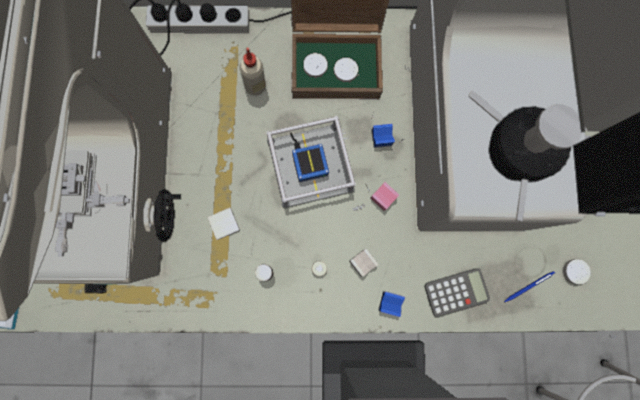

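View pics/side0.png

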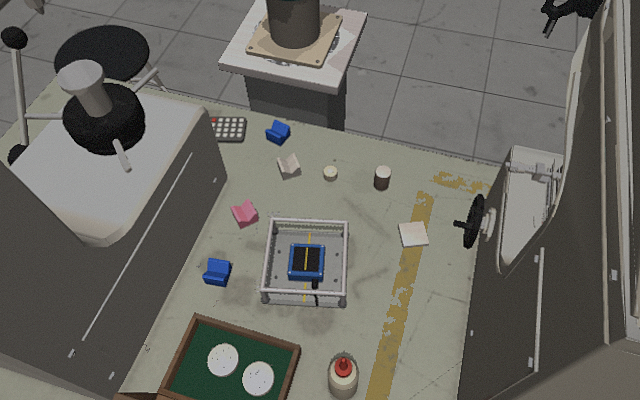

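Top view: four vee-shaped blocks: blue (383,135), blue (392,303), pink (384,196), bare grey/cream (364,263). The last fits "bare steel"; it appears at (289,165) in the side view. The station is at (311,161). I'll confirm with enlarged crops.

```bash
python3 - <<'E'
from h import *
a=cv2.imread('pics/top0.png'); b=cv2.imread('pics/side0.png')
A=cv2.resize(a[235:290,330:410],(800,550),interpolation=cv2.INTER_CUBIC)[:, :400]
A=cv2.resize(a[240:290,340:390],(400,400),interpolation=cv2.INTER_CUBIC)
B=cv2.resize(b[140:190,264:314],(400,400),interpolation=cv2.INTER_CUBIC)
cv2.imwrite('pics/c1.png',np.hstack([A,B]))
S=cv2.resize(a[110:210,255:365],(660,600),interpolation=cv2.INTER_CUBIC)
cv2.imwrite('pics/c2.png',S)
s=observe()
print('tcp px',proj('top',s['eef_pos']),proj('side',s['eef_pos']))
print(unproj('top',[[364,263],[311,161],[264,273],[319,269],[223,223],[384,196],[383,135],[392,303]],[20,40,48,20,10,20,20,20]).round(0))
print(unproj('side',[[289,165],[306,260]],[20,40]).round(0))
E
```

```text
tcp px [[ 55.76021021 429.08459467]] [[571.1440632   45.43906939]]
[[418. 128.  20.]
 [621. 234.  40.]
 [398. 324.  48.]
 [406. 217.  20.]
 [499. 412.  10.]
 [554.  85.  20.]
 [684.  83.  20.]
 [340.  74.  20.]]
[[419. 131.  20.]
 [625. 238.  40.]]
```

View pics/c1.png

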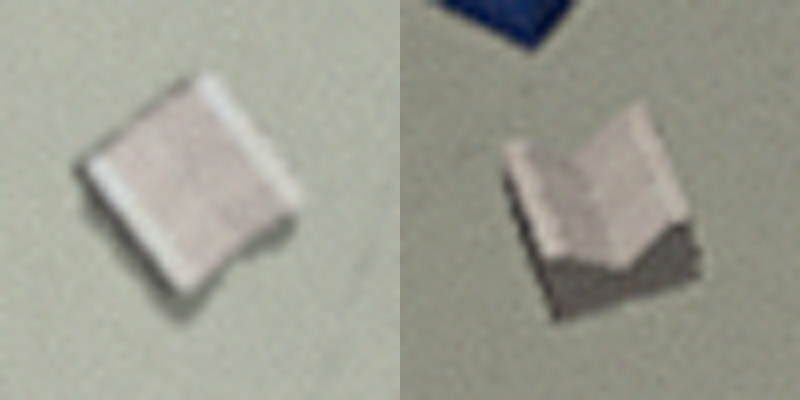

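View pics/c2.png

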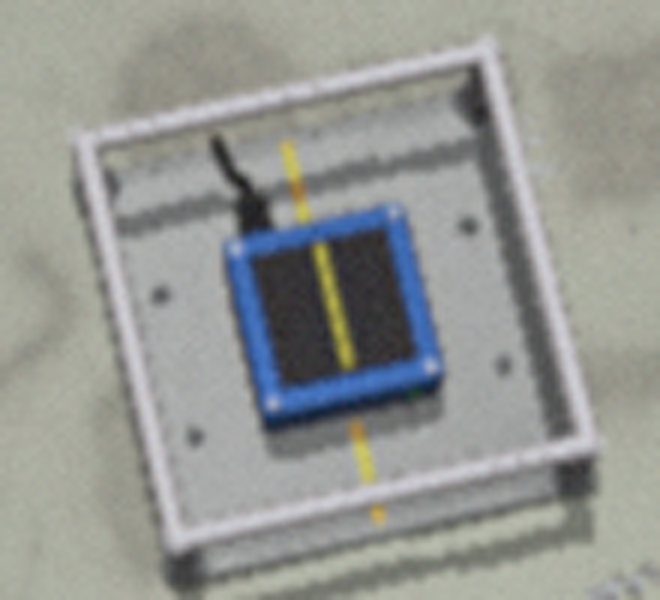

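View pics/wrist0.png

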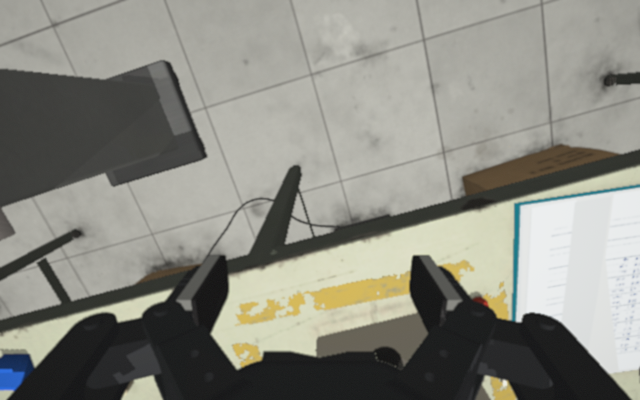

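c1: bare steel block with its V groove, the lands running from (212,73) to (302,198) in the crop, so this is the anvil. c2: station rail corners at (82,140), (487,48), (590,443), (178,540), yellow line from (320,245) to (348,368). The wrist view shows only floor and bench edge.

```bash
python3 - <<'E'
from h import *
c=np.array([[212,73],[302,198],[180,293],[85,160]])/8+[340,240]
W=unproj('top',c,30); print(W.round(1),W.mean(0)); 
for i in range(4): d=W[(i+1)%4]-W[i]; print(np.linalg.norm(d).round(1),np.degrees(np.arctan2(d[1],d[0])).round(1))
rc=np.array([[82,140],[487,48],[590,443],[178,540]])/6+[255,110]
W=unproj('top',rc,62); print(W.round(1),W.mean(0)); 
for i in range(4): d=W[(i+1)%4]-W[i]; print(np.linalg.norm(d).round(1),np.degrees(np.arctan2(d[1],d[0])).round(1))
y=np.array([[320,245],[348,368],[288,143],[378,522]])/6+[255,110]
Y=unproj('top',y,[40,40,8,8]); print(Y.round(1)); d=Y[0]-Y[1];print(np.degrees(np.arctan2(d[1],d[0]))); d=Y[2]-Y[3];print(np.degrees(np.arctan2(d[1],d[0])))
h=np.array([[235,245],[395,212],[432,366],[273,402]])/6+[255,110]; print(unproj('top',h,40).mean(0))
# left machine edges
print(unproj('top',[[165,280],[165,215],[180,195]],[0,100,100]).round(0))
s=observe(); print(Ro.from_rotvec(s['ee_rot']).as_matrix().round(3))
E
```

```text
[[445.2 123.8  30. ]
 [414.5 102.2  30. ]
 [391.4 132.7  30. ]
 [423.7 155.6  30. ]] [418.7160402  128.58215645  30.        ]
37.5 -144.8
38.2 127.2
39.6 35.3
38.3 -56.0
[[671.5 318.3  62. ]
 [704.4 184.1  62. ]
 [570.  151.7  62. ]
 [537.4 285.2  62. ]] [620.77942928 234.81482431  62.        ]
138.2 -76.2
138.2 -166.5
137.4 103.7
138.1 13.9
[[642.4 239.3  40. ]
 [599.9 229.9  40. ]
 [688.9 250.2   8. ]
 [553.5 218.8   8. ]]
12.524767043764095
13.070385115508975
[621.30800085 234.64454564  40.        ]
[[384. 527.   0.]
 [502. 503. 100.]
 [539. 477. 100.]]
[[-0.96   0.279 -0.001]
 [ 0.279  0.96  -0.002]
 [ 0.    -0.002 -1.   ]]
```

drive_tool:
  commands:
    - [-20,-28,0,0,0,-3]
    - [-40,-57,0,0,0,-6]
    - [-60,-85,0,0,0,-9]
    - [-80,-113,0,0,0,-12]
    - [-100,-142,0,0,0,-15]
    - [-120,-170,0,0,0,-18]
    - [-140,-200,0,0,0,-21]
    - [-155,-226,0,0,0,-24]
    - [-155,-226,0,0,0,-24]

```text
time: 0.9
eef_pos: [259.9, 335.4, 241.7]
ee_rot: [0.209, -3.133, 0.005]
contact_force: [-0.1, 0.2, -0.7]
width: 85.5
finger_force: 0.0
```

```bash
cat >> h.py <<'E'
def go(x,y,z,yaw):
    "shift/turn from the present pose to TCP x,y,z, pointing down, tool y at yaw deg"
    s=observe(); T=Ro.from_rotvec(s['ee_rot']); a=np.radians(yaw)
    Y=np.array([np.cos(a),np.sin(a),0]); Z=np.array([0,0,-1.]); G=Ro.from_matrix(np.c_[np.cross(Y,Z),Y,Z])
    print('t',s['time'],'pos',s['eef_pos'].round(1),'q',s['q'].round(2),'F',s['contact_force'].round(1),'w',s['width'])
    print('go',T.inv().apply(np.array([x,y,z])-s['eef_pos']).round(1),np.degrees((T.inv()*G).as_rotvec()).round(2))
E
python3 -c "
from h import *
go(419,129,160,125); print(r.finger_overhang)"
```

```text
t 0.9 pos [259.9 335.4 241.7] q [ 0.76 -0.08 -0.43  1.23 -0.    0.63] F [-0.1  0.2 -0.7] w 85.46684561927728
go [-130.3 -225.4   82.3] [ -0.16  -0.12 -27.35]
11.0
```

drive_tool:
  commands:
    - [-16,-28,5,0,0,-4]
    - [-33,-56,15,0,0,-8]
    - [-49,-85,28,0,0,-12]
    - [-65,-113,40,0,0,-16]
    - [-82,-141,52,0,0,-20]
    - [-98,-169,64,0,0,-24]
    - [-115,-198,74,0,0,-27.4]
    - [-130,-225,82,0,0,-27.4]
    - [-130,-225,82,0,0,-27.4]
    - [-130,-225,82,0,0,-27.4]

```text
time: 1.73
eef_pos: [419.8, 133.7, 159.6]
ee_rot: [0.944, -2.995, -0.001]
contact_force: [-0.7, 0.2, 0.0]
width: 85.5
finger_force: 0.0
```

```bash
python3 -c "
from h import *
go(419,129,160,125); s=observe(); im=snap('wrist','w1.png')
c=np.array([[20,20],[20,-20],[-20,-20],[-20,20]]); a=np.radians(35)
P=c@np.array([[np.cos(a),np.sin(a)],[-np.sin(a),np.cos(a)]])+[418.7,128.6]
print(proj('wrist',np.c_[P,np.full(4,30)],s).round())"
```

```text
t 1.7333 pos [419.8 133.7 159.6] q [ 0.16  0.01 -0.52  1.04  0.   -0.45] F [-0.7  0.2  0. ] w 85.48124307628893
go [ 3.3 -3.4 -0.4] [ 0.06 -0.07  0.  ]
[[339. 212.]
 [294. 212.]
 [293. 167.]
 [339. 167.]]
```

View pics/w1.png

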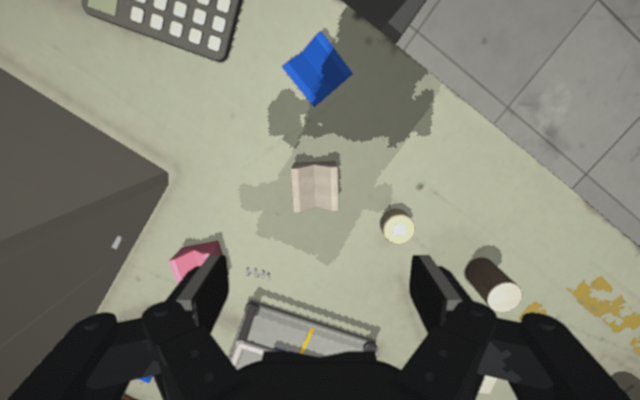

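w1: anvil at about (316,188) with its groove upright in the picture, specimen at (398,227), bar at (495,285), pink vee at (200,260). Zooming in for the exact edges.

```bash
python3 -c "
import cv2
a=cv2.imread('pics/w1.png')[150:222,280:352]
cv2.imwrite('pics/w1c.png',cv2.resize(a,(576,576),interpolation=cv2.INTER_CUBIC))"
```

```text
(no output)
```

View pics/w1c.png

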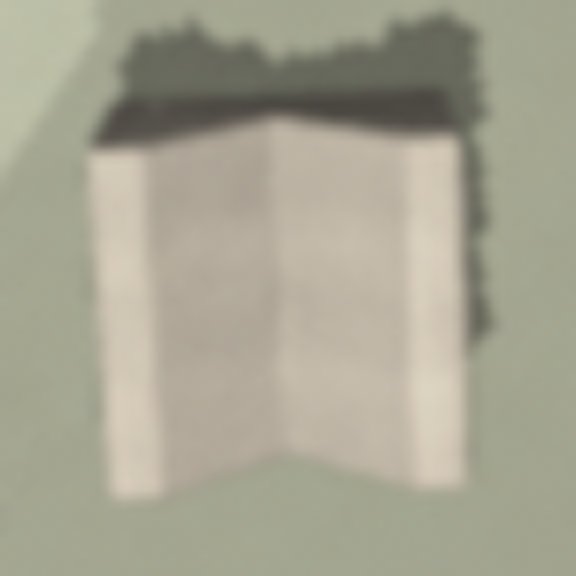

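Top corners in the crop: (88,150), (460,133), (466,487), (110,497).

```bash
python3 -c "
from h import *
s=observe()
c=np.array([[88,150],[460,133],[466,487],[110,497]])/8+[280,150]
W=unproj('wrist',c,30,s); print(W.round(1),W.mean(0))
for i in range(4): d=W[(i+1)%4]-W[i]; print(np.linalg.norm(d).round(1),np.degrees(np.arctan2(d[1],d[0])).round(1))
m=W.mean(0); go(m[0],m[1],90,123); go(m[0],m[1],14,123)
"
```

```text
[[415.3 101.1  30. ]
 [390.9 132.6  30. ]
 [422.9 156.7  30. ]
 [446.7 124.9  30. ]] [418.94877144 128.80635667  30.        ]
39.8 127.7
40.1 37.1
39.8 -53.2
39.4 -142.8
t 1.7833 pos [419.3 134.5 160. ] q [ 0.16  0.01 -0.52  1.04  0.   -0.45] F [-0.7  0.  -0.3] w 85.65224676242177
go [ 3.5 -4.5 70. ] [ 0.06 -0.05  2.11]
t 1.7833 pos [419.3 134.5 160. ] q [ 0.16  0.01 -0.52  1.04  0.   -0.45] F [-0.7  0.  -0.3] w 85.65224676242177
go [  3.4  -4.6 146. ] [ 0.06 -0.05  2.11]
```

drive_tool:
  commands:
    - [1.5,-2.5,20,0,0,-1.2]
    - [3.5,-5,50,0,0,-2.2]
    - [3.5,-5,80,0,0,-2.2]
    - [3.5,-5,105,0,0,-2.2]
    - [3.5,-5,115,0,0,-2.2]
    - [3.5,-5,115,0,0,-2.2]
    - [3.5,-5,115,0,0,-2.2]
  jaw: 66

```text
time: 2.37
eef_pos: [419.3, 129.3, 45.7]
ee_rot: [1.009, -2.975, -0.0]
contact_force: [1.7, 0.7, 1.2]
width: 65.8
finger_force: 0.0
```

```bash
python3 -c "
from h import *
go(418.9,128.8,14,127.3)
for _ in range(3): s=observe(); print(s['eef_pos'].round(2)); read_camera('top')
"
```

```text
t 2.3667 pos [419.3 129.3  45.7] q [ 0.15  0.15 -0.65  0.77  0.   -0.5 ] F [1.7 0.7 1.2] w 65.83764540755767
go [ 0.6 -0.2 31.7] [ 0.02 -0.01  0.18]
[419.26 129.31  45.72]
[420.49 129.31  46.55]
[421.05 129.26  46.94]
```

drive_tool:
  commands:
    - [0,0,10,0,0,0]
    - [0,0,10,0,0,0]
    - [0,0,10,0,0,0]
    - [0,0,10,0,0,0]

```text
time: 2.85
eef_pos: [419.5, 128.4, 35.4]
ee_rot: [1.007, -2.976, -0.0]
contact_force: [-0.4, 0.4, 0.1]
width: 66.0
finger_force: 0.0
```

```bash
python3 -c "
from h import *
P=[]
for _ in range(6): s=observe(); P.append(np.r_[s['eef_pos'],s['ee_rot']]); read_camera('top')
print(np.array(P).round(2)); go(418.9,128.8,14,127.3)
"
```

```text
[[419.49 128.45  35.35   1.01  -2.98  -0.  ]
 [419.59 128.44  35.4   -1.01   2.98  -0.  ]
 [419.64 128.45  35.43  -1.01   2.98  -0.  ]
 [419.67 128.47  35.44  -1.01   2.98  -0.  ]
 [419.65 128.48  35.44  -1.01   2.98   0.  ]
 [419.63 128.49  35.42  -1.01   2.98   0.  ]]
t 3.15 pos [419.6 128.5  35.4] q [ 0.15  0.17 -0.66  0.74 -0.   -0.5 ] F [ 0.   0.3 -0.7] w 66.07255536493028
go [ 0.4  0.7 21.4] [-0.    0.01  0.09]
```

drive_tool:
  commands:
    - [0.3,0.5,6,0,0,0]
    - [0.5,0.7,13,0,0,0]
    - [0.5,0.7,19,0,0,0]
    - [0.5,0.7,22,0,0,0]
    - [0.5,0.7,22,0,0,0]
    - [0.5,0.7,22,0,0,0]
    - [0.5,0.7,22,0,0,0]
    - [0.5,0.7,22,0,0,0]

```text
time: 3.82
eef_pos: [419.0, 128.8, 13.5]
ee_rot: [-1.007, 2.975, -0.0]
contact_force: [0.2, -0.5, 0.5]
width: 66.0
finger_force: 0.0
```

drive_tool:
  commands:
    - [0,0,0,0,0,0]
    - [0,0,0,0,0,0]
    - [0,0,0,0,0,0]
    - [0,0,0,0,0,0]
    - [0,0,0,0,0,0]
    - [0,0,0,0,0,0]
    - [0,0,0,0,0,0]
    - [0,0,0,0,0,0]
  jaw: 30
  grip_force: 70

```text
time: 4.48
eef_pos: [419.3, 128.9, 13.8]
ee_rot: [-1.007, 2.975, -0.0]
contact_force: [-1.0, -0.4, 5.1]
width: 38.9
finger_force: 71.2
```

drive_tool:
  commands:
    - [0,0,-3,0,0,0]
    - [0,0,-8,0,0,0]
    - [0,0,-16,0,0,0]
    - [0,0,-28,0,0,0]
    - [0,0,-42,0,0,0]
    - [0,0,-58,0,0,0]
    - [0,0,-74,0,0,0]
    - [0,0,-86,0,0,0]
    - [0,0,-92,0,0,0]
    - [0,0,-92,0,0,0]

```text
time: 5.32
eef_pos: [419.8, 129.0, 106.9]
ee_rot: [-1.006, 2.973, -0.001]
contact_force: [-0.2, -0.6, -2.2]
width: 38.8
finger_force: 70.5
```

drive_tool:
  commands:
    - [0,0,0,0,0,0]
    - [0,0,0,0,0,0]
    - [0,0,0,0,0,0]

```text
time: 5.57
eef_pos: [417.7, 128.6, 104.3]
ee_rot: [1.006, -2.974, -0.001]
contact_force: [-0.3, 0.1, -2.1]
width: 38.9
finger_force: 70.5
```

```bash
python3 -c "
from h import *
im=snap('wrist','w2.png'); snap('side','s2.png')
go(621,234.7,110,103.4)
A=cv2.imread('pics/w2.png'); B=cv2.imread('pics/s2.png')
A=cv2.resize(A[200:400,180:480],(780,520))
cv2.imwrite('pics/v2.png',A)"
```

```text
t 5.6667 pos [417.9 128.6 104.4] q [ 0.15  0.07 -0.59  0.91 -0.   -0.5 ] F [ 0.1  0.3 -2.1] w 39.20390097626537
go [-225.8  -39.1   -6. ] [ 0.03 -0.11 24.  ]
```

View pics/v2.png

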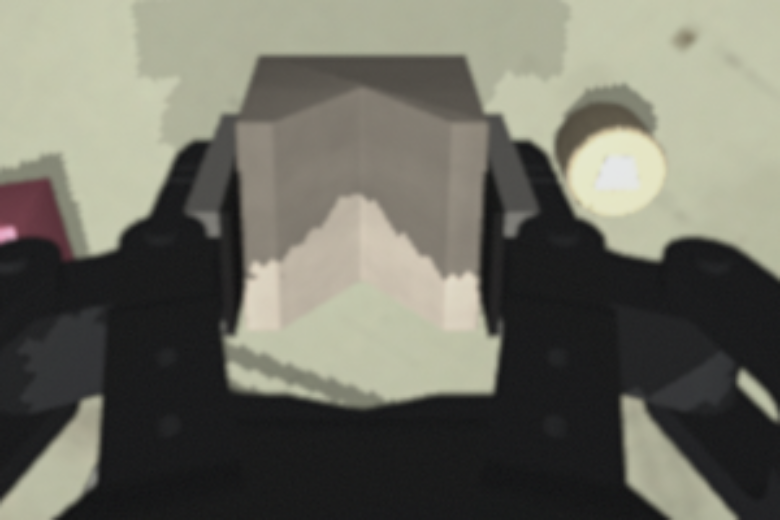

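v2: anvil held squarely between the pads, top corners at (238,122), (488,122), (479,331), (243,331), lower front edge (258,57) to (466,57); specimen untouched. Fitting its pose in the hand.

```bash
cat > fit.py <<'E'
from h import *
from scipy.optimize import least_squares
px=np.array([[238,122],[488,122],[479,331],[243,331],[258,57],[466,57]])/2.6+[180,200]-0.3
# tool frame: anvil x along tool x, tool y, z down; heights above underside -> tool z = z0 - h
M=np.array([[20,-20,-30],[20,20,-30],[-20,20,-30],[-20,-20,-30],[20,-20,0],[20,20,0]],float)
st={'ee_rot':np.zeros(3),'eef_pos':np.zeros(3)}
f=lambda p:(proj('wrist',Ro.from_rotvec(p[3:]).apply(M)+p[:3],st)-px).ravel()
o=least_squares(f,[0,0,14,0,0,0]); print('pos',o.x[:3].round(2),'deg',np.degrees(o.x[3:]).round(2)); print(o.fun.round(1))
E
python3 fit.py
```

```text
pos [-0.7  -1.47 14.31] deg [ 0.33 -0.95  0.34]
[-0.2 -0.3  0.1 -0.1 -0.9  0.6  1.2  0.5  0.4 -0.5 -0.6 -0.3]
```

drive_tool:
  commands:
    - [-6,-1,-8,0,0,1]
    - [-20,-3.5,-16,0,0,2.5]
    - [-44,-7.5,-18,0,0,5]
    - [-74,-13,-18,0,0,8]
    - [-106,-18.5,-18,0,0,11]
    - [-138,-24,-18,0,0,14.5]
    - [-168,-29,-18,0,0,18]
    - [-194,-33.5,-18,0,0,21]
    - [-213,-37,-18,0,0,23]
    - [-222,-38.5,-18,0,0,23.9]

```text
time: 6.5
eef_pos: [621.7, 234.5, 123.4]
ee_rot: [-0.367, 3.118, 0.001]
contact_force: [1.2, -0.5, -2.5]
width: 38.7
finger_force: 70.5
```

drive_tool:
  commands:
    - [-2,0,0,0,0,0]
    - [-2,0,0,0,0,0]
    - [-2,0,0,0,0,0]
    - [-2,0,0,0,0,0]
    - [-2,0,0,0,0,0]
    - [-2,0,0,0,0,0]

```text
time: 7.0
eef_pos: [619.6, 233.1, 123.5]
ee_rot: [0.369, -3.119, 0.0]
contact_force: [-0.4, -0.6, -2.2]
width: 38.7
finger_force: 70.5
```

```bash
python3 -c "
from h import *
go(621,234.8,64,103.5)
snap('wrist','w3.png'); snap('side','s3.png')
A=cv2.imread('pics/w3.png')[0:400,120:520]; B=cv2.imread('pics/s3.png')[190:340,230:380]
cv2.imwrite('pics/v3.png',np.hstack([A,cv2.resize(B,(400,400),interpolation=cv2.INTER_CUBIC)]))"
```

```text
t 7.0 pos [619.6 233.1 123.5] q [ 0.26  0.42 -0.09  1.07 -0.    0.03] F [-0.4 -0.6 -2.2] w 38.66052403453065
go [-1.8  1.4 59.5] [-0.   -0.02 -0.01]
```

View pics/v3.png

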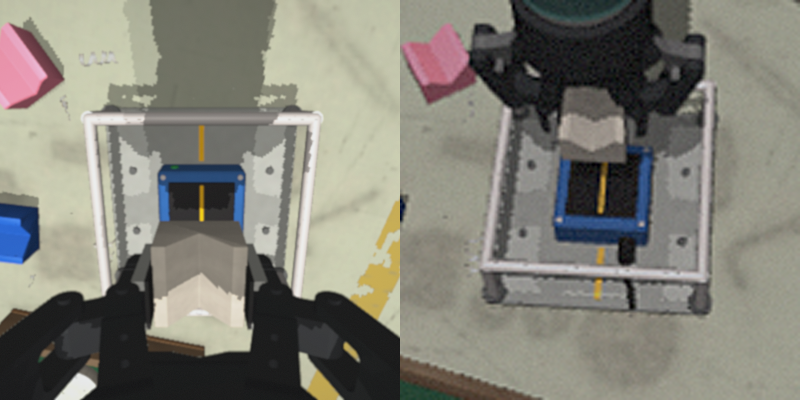

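v3: anvil above the head, yellow line at column 201 (wrist 321), upright and in line with the groove; near rail corners at wrist (209,118) and (437,118), front head corners at about (280,178), (363,178). Comparing with predictions.

```bash
python3 -c "
from h import *
s=observe(); a=np.radians(13.5); R=np.array([[np.cos(a),np.sin(a)],[-np.sin(a),np.cos(a)]])
loc=np.array([[-69,69,62],[-69,-69,62],[-32,32,40],[-32,-32,40],[-24,24,40],[-24,-24,40],[-24,0,40]],float)
P=np.c_[loc[:,:2]@R+[621,234.8],loc[:,2]]
print(proj('wrist',P,s).round(1)); 
W=unproj('wrist',[[209,118],[437,118],[321,215],[322,128]],[62,62,40,8],s); print(W.round(1)); d=W[0]-W[1]; print(np.linalg.norm(d),np.degrees(np.arctan2(d[1],d[0])), W[:2].mean(0)[:2]+69*np.array([np.cos(a),np.sin(a)]))
A=cv2.imread('pics/w3.png')[95:245,200:400]
cv2.imwrite('pics/v4.png',cv2.resize(A,(800,600),interpolation=cv2.INTER_CUBIC))"
```

```text
[[437.6 117.3]
 [209.6 117.3]
 [368.3 169.8]
 [277.6 169.8]
 [356.5 180.8]
 [289.3 180.9]
 [322.9 180.8]]
[[570.5 151.3  62. ]
 [538.3 285.5  62. ]
 [623.2 234.   40. ]
 [564.3 220.7   8. ]]
138.05796116357664 -76.51009964514107 [621.47104851 234.52811616]
```

View pics/v4.png

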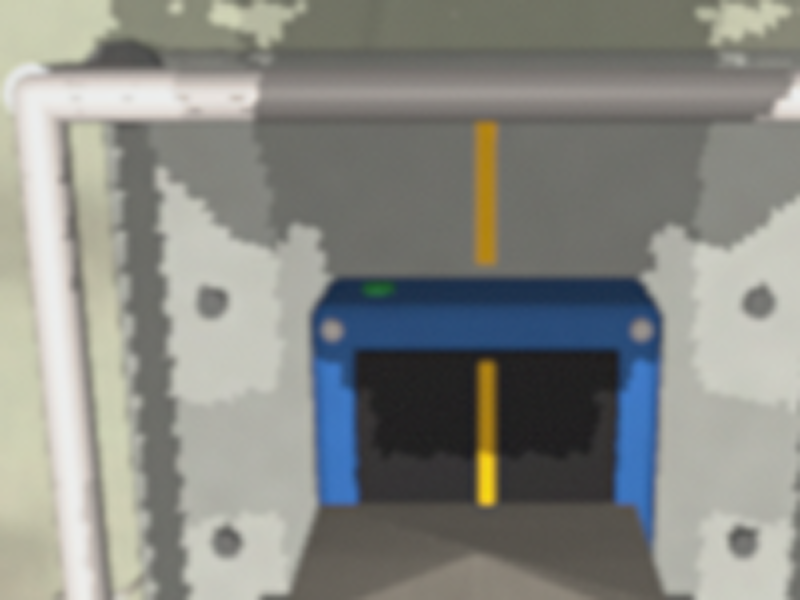

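The estimates agree to within 1 mm or so (the hand–camera bias cancels). Lowering slowly.

drive_tool:
  commands:
    - [-0.5,0.7,3,0,0,0]
    - [-1.2,1.4,8,0,0,0]
    - [-1.2,1.4,14,0,0,0]
    - [-1.2,1.4,20,0,0,0]
    - [-1.2,1.4,26,0,0,0]
    - [-1.2,1.4,32,0,0,0]
    - [-1.2,1.4,38,0,0,0]
    - [-1.2,1.4,43,0,0,0]
    - [-1.2,1.4,46,0,0,0]
    - [-1.2,1.4,46,0,0,0]

```text
time: 7.93
eef_pos: [620.5, 234.9, 76.2]
ee_rot: [0.369, -3.118, 0.0]
contact_force: [-0.4, 0.3, -2.8]
width: 38.6
finger_force: 70.5
```

drive_tool:
  commands:
    - [0,0,1,0,0,0]
    - [0,0,3,0,0,0]
    - [0,0,5,0,0,0]
    - [0,0,7,0,0,0]
    - [0,0,8,0,0,0]
    - [0,0,8,0,0,0]
    - [0,0,8,0,0,0]
    - [0,0,8,0,0,0]

```text
time: 8.6
eef_pos: [621.3, 235.1, 69.4]
ee_rot: [-0.369, 3.12, 0.0]
contact_force: [-0.1, 0.7, -2.6]
width: 39.1
finger_force: 70.5
```

```bash
python3 -c "
from h import *
go(620.5,234.7,63.7,103.5)"
```

```text
t 8.6 pos [621.3 235.1  69.4] q [ 0.26  0.47 -0.13  0.97 -0.    0.03] F [-0.1  0.7 -2.6] w 39.142042732124885
go [ 0.9 -0.2  5.7] [ 0.    0.01 -0.  ]
```

drive_tool:
  commands:
    - [0.4,0,2,0,0,0]
    - [0.5,0,4,0,0,0]
    - [0.5,0,5.5,0,0,0]
    - [0.5,0,5.5,0,0,0]
    - [0.5,0,5.5,0,0,0]
    - [0.5,0,5.5,0,0,0]
    - [0.5,0,5.5,0,0,0]
    - [0.5,0,5.5,0,0,0]
    - [0.5,0,5.5,0,0,0]
    - [0.5,0,5.5,0,0,0]

```text
time: 9.43
eef_pos: [620.8, 235.0, 63.9]
ee_rot: [-0.369, 3.12, 0.0]
contact_force: [-0.5, 0.5, -1.8]
width: 38.5
finger_force: 70.5
```

```bash
python3 -c "
from h import *
go(620.5,234.7,63.7,103.5)
snap('wrist','w5.png'); snap('side','s5.png'); 
go(620.5,234.7,63.7,103.5); print(observe()['dq'].round(4))
A=cv2.imread('pics/w5.png')[90:390,170:470]; B=cv2.imread('pics/s5.png')[200:320,245:365]
cv2.imwrite('pics/v5.png',np.hstack([cv2.resize(A,(400,400)),cv2.resize(B,(400,400),interpolation=cv2.INTER_CUBIC)]))"
```

```text
t 9.4333 pos [620.8 235.   63.9] q [ 0.26  0.48 -0.14  0.96 -0.    0.03] F [-0.5  0.5 -1.8] w 38.54319059575599
go [ 0.4 -0.2  0.2] [-0.  0. -0.]
t 9.5333 pos [620.8 235.   63.9] q [ 0.26  0.48 -0.14  0.96  0.    0.03] F [ 0.3  0.9 -2.1] w 38.53910482952448
go [ 0.4 -0.2  0.2] [ 0.    0.01 -0.  ]
[-0.      0.0014 -0.0021 -0.0008  0.0012 -0.0008]
```

View pics/v5.png

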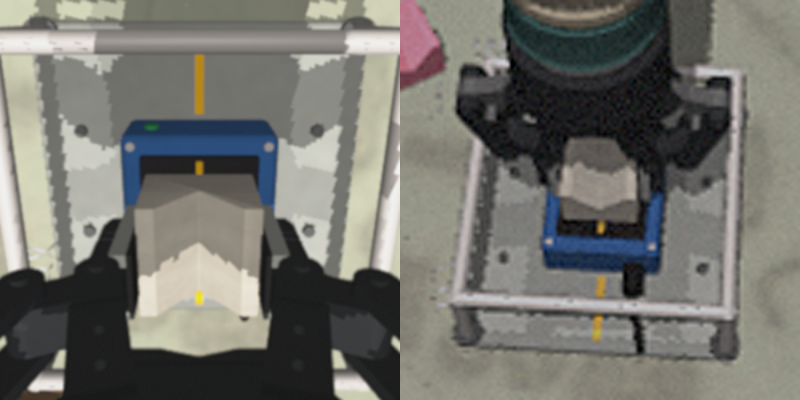

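v5: the groove apex at (199,192) lies on the yellow line at (199,165). The anvil is centred over the head, level, and clear of the rail in both views. The arm is still and the force on it is about the anvil's weight. Handing in.

```bash
python3 -c "
from bench import r
print(r.close_job())"
```

```text
the job is handed in; nothing more can be done
None
```

The steel vee anvil is held motionless about 10 mm above the middle of the sensing window, level and in line with the yellow line; nothing else was seen touched or moved, and the job was handed in at about 9.5 s of the 48 s allowed.

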